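# Hold the contact probe on the marked spot of a tilted panel

### The job

Take the red protective cap off the tilted green panel and set it down gently on the open bench, clear of the panel holder and the probe stand. Then lift the probe out of its stand and hold it square to the sloping panel, with its spring tip inside the ring marked where the cap lay and pressed lightly, so that the plunger is about half way in. Finish while still holding the probe there, and leave everything else on the bench where it is.

Things in the scene. Friction and masses are not known exactly. Their poses are not given: they have to be found in the camera images.
- holder: fixed aluminium stand that carries the tilted panel; base plate 120 x 110 x 10 mm. Origin on the bench at the centre of the base; its x axis points horizontally to the high side of the panel. Its turn varies up to 0.4 rad either way (0: low side towards the robot)
- panel: green test panel, 118 (up the slope) x 108 x 12 mm, fixed on the holder at a 20 degree slope. Origin on its top face at the centre of the marked spot, 65 mm above the bench; z square to the face, outward; x up the slope; y level. The spot: a black ring, 20 mm inside, 28 mm outside, red dot at its centre. Two steel pins 4 mm thick, 5 mm high stand at x = -18.5, y = -9 and +9 mm
- cap: loose red round protective cap, 32 mm in diameter, 16 mm high, 25 g (varies), lying over the marked spot against the pins. Origin at the centre of its underside, z up out of its top (square to the panel at the start); solid to the touch; take it by its sides, fingers level along the panel's y
- stand: fixed grey block 76 x 76 x 55 mm with an upright through hole 24 mm in diameter at its centre. Origin on the bench at its centre. Holder and stand are on either side of straight ahead, either way round; the bench straight ahead between them, 0.42 to 0.55 m out, is free
- probe: loose pen-shaped probe, 136 mm long, about 130 g, upright in the stand, tip down; lifts straight out. Origin at the tip with the plunger out (5 mm above the bench at the start); z from tip to handle end. Along z (mm): brass plunger 8 thick, round nose, 0 to 16; steel nose 18 thick, 16 to 50; grey collar 38 thick, 50 to 58, rests on the stand; black round handle 26 thick, 58 to 136
- probe_plunger (a joint): how far the spring plunger is pushed into the probe: 0 out, 0.010 m fully in. The spring pushes back with 1 N at the start and 6 N fully in (500 N/m)
- tip (a point): the very end of the plunger's round nose; it moves with the plunger
- ph_meter: low wedge-shaped bench meter with a black face, 152 x 224 x 37 mm; a bystander, to be left alone. Origin at the centre of its underside
- tube_rack: white rack of test tubes, 50 x 215 x 111 mm; a bystander, to be left alone. Origin at the centre of its underside
- wash_bottle: white wash bottle with red neck and bent spout, 65 x 119 x 214 mm; a bystander, to be left alone. Origin at the centre of its underside
- blue_cup: red-lidded cup of blue solution, 62 x 62 x 74 mm; a bystander, to be left alone. Origin at the centre of its underside
- yellow_cup: white cup with yellow lid, 54 x 54 x 60 mm; a bystander, to be left alone. Origin at the centre of its underside
- timer: white timer, 62 x 62 x 19 mm; a bystander, to be left alone. Origin at the centre of its underside
- vial_box: blue and white flat box, 66 x 104 x 38 mm; a bystander, to be left alone. Origin at the centre of its underside

How it is judged:
By the outcome, as a careful person would: the job done as asked, in the order asked, and still so for the second after the job is handed in, while the arm keeps its last pose, push and grip.
It also fails if it takes over 58 s, if anything falls off the work surface, if the arm or the gripper's body presses on something with over 40 N, if the wrist force passes 120 N, or if a joint passes its speed limit or range.

### The arm

A 6-joint arm with a two-finger parallel gripper is mounted at the origin on a cart in front of the work surface, level with it; the furniture and walls round the work are solid. World frame = base frame: x ahead of the robot, y to its left, z up, the work surface at z = 0. Lengths are in mm, angles in rad, forces in N, time in s.
With the tool pointing down it reaches from about 275 to 750 mm from the base axis. Payload 10.2 kg.
Tool frame: the origin (TCP) lies at the very end of the fingers, on their centre line; the grasp point (between the pads) lies 19 mm behind it; z points along the fingers, y is the line along which they close (so a half turn about z gives the same grasp; the last joint's range is limited). The gripper opens to 85 mm and grips with 20 to 120 N. Pads are 22 mm wide; open, the fingers measure 114 mm over their backs; the gripper's body (76 mm by 85 mm) begins 54 mm behind the grasp point. The pads swing forward as they close: fully open they stand 13 mm farther back than shut.
Start: joints at [0.971, 0.313, 1.498, -0, 1.331, -0.223], TCP at [193.185, 488.171, 231.294] pointing down, gripper open.
Joint ranges: [-2.94, 2.94], [-0.97, 2.17], [0.19, 2.56], [-1.23, 4.37], [0.02, 3.11], [-2.88, 2.88]. Speed limits (rad/s): [2.39, 2.39, 3.01, 3.14, 3.14, 3.14].

### API

Orientations are given as a unit quaternion [w, x, y, z].
In Python, from rig import ctrl gives the robot as it stands.
- The arm moves only by the tool step_arm, never from a script. Its argument "increments" is a list of rows, each a list of 3 entries, a list of its own where there are three numbers: the shift along the tool's x, y, z in cm, then the turn, a rotation vector about the tool's x, y, z in degrees, then the opening in per cent of the stroke, from 0 (shut) to 100 (fully open). A call has 1 to 8 rows; each row is the pose to reach, as a shift and turn from the pose commanded when the call began, along the tool's axes at that moment; what a row does not reach only later rows make up. A row lasts 1/8 s, in which the tool goes at most 62.5 mm and 10.7 degrees, less where a joint would pass 70% of its speed; a pose out of reach is approached as far as the arm can. A call with a gripper value outside its range is refused whole. The fingers move at their own pace and stop on an object; "squeeze" is the grip in N (left out, the last holds). Time passes only in rows, so rows that repeat a pose let the fingers close. It gives the time, the measured TCP pose, the force, the opening and the grip force at its end, in the units of the state.
- ctrl.sense(): the state, without advancing time (a new reading comes with each control period).
- ctrl.capture(name): name is "scene" or "top" or "wrist"; returns a dict with "img" (384x512x3 uint8, red, green, blue), "fx", "fy", "cx", "cy" (pixels), "extrinsics" (4x4, takes a point from camera to world coordinates). Camera axes: x right, y down, z forward; pixel columns grow to the right and rows downward; lengths in mm; the calibration is good to about 2 mm. A picture is of the moment at which its call begins. There is no depth.
- ctrl.finish_job(): hands the job in; it is judged then, once.
The state is a dict: "time_s": time; "joints": joint angles; "dq": joint speeds; "tau": joint torques, N m; "eef_pos": TCP position; "ee_rot": TCP orientation; "force": force on the tool from outside, world axes, zero at the start; "wrist_torque": the same for the moment, N m; "grip_width": opening from 0.0 (shut) to 1.0 (fully open); "grip_force": force on a finger pad.
Only numpy, scipy, OpenCV 4.12 (cv2) and the standard library are available. Lean on these libraries where they do the work, as an engineer would, in place of code of your own. Each camera call takes 0.05 s, during which the arm holds its last target. There are 200 camera calls.

## Working session

There is one attempt and no reset: what is moved stays moved. The work goes in short steps, Python scripts to look and compute and a tool call to move; the robot and the scene stay as the last step left them, time stands still between calls to the robot, and variables do not carry over. Pictures are saved under pics/ and viewed, at most 12 in all, crops included, and the job is handed in when it is done.

Besides the shell and the picture viewer there is one more tool, called as name([rows], argument=value, ...), one row to a line, values as JSON. step_arm: Moves the arm, as the interface text tells. Its arguments: {"type":"object","properties":{"increments":{"type":"array"},"squeeze":{"type":"number"}},"required":["increments"]}

```bash
ls; mkdir -p pics; python3 - <<'E'
from rig import ctrl
import cv2,numpy as np
s=ctrl.sense(); print(s)
ims=[]
for n in("scene","top"):
    c=ctrl.capture(n); cv2.imwrite(f"pics/{n}0.png",c["img"][:,:,::-1]); print(n,c["fx"],c["fy"],c["cx"],c["cy"],np.round(c["extrinsics"],4).tolist())
E
```

```text
pics
{'time_s': 0.0, 'joints': array([ 9.70615157e-01,  3.13435086e-01,  1.49843411e+00,  1.45076149e-06,
        1.33095997e+00, -2.23428365e-01]), 'dq': array([-1.68775938e-05, -1.73705261e-04, -1.38082946e-03, -9.85416338e-04,
       -2.52582167e-03, -2.55109337e-04]), 'tau': array([ 6.33785821e-04, -4.12259102e+01, -2.59737897e+01, -1.52649791e-04,
        4.10235618e-03,  1.26482138e-05]), 'eef_pos': array([193.03125753, 487.96050151, 230.74381251]), 'ee_rot': array([-2.48111711e-04,  1.87264401e-01,  9.82309351e-01, -5.66289046e-04]), 'force': array([-0.06240934, -0.39192056,  0.3089677 ]), 'wrist_torque': array([-0.00795317, -0.0421507 , -0.02062599]), 'grip_force': 0.0, 'grip_width': 0.9972201446148569}
scene 397.84519135884284 397.84519135884284 258.88752591426487 195.02046584867563 [[0.8358, -0.3507, 0.4224, 45.1679], [-0.5488, -0.512, 0.6608, -878.4812], [-0.0154, -0.7841, -0.6204, 876.9616], [0.0, 0.0, 0.0, 1.0]]
top 491.83114166399565 491.83114166399565 256.45093409980814 190.83794778624605 [[0.0086, -0.9915, 0.1301, 370.5717], [-1.0, -0.0083, 0.003, -36.0622], [-0.0019, -0.1301, -0.9915, 1679.9598], [0.0, 0.0, 0.0, 1.0]]
```

View pics/top0.png

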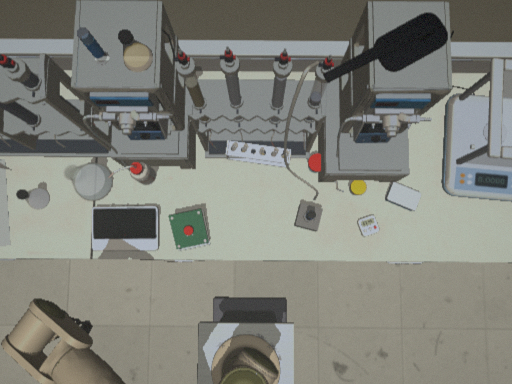

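View pics/scene0.png

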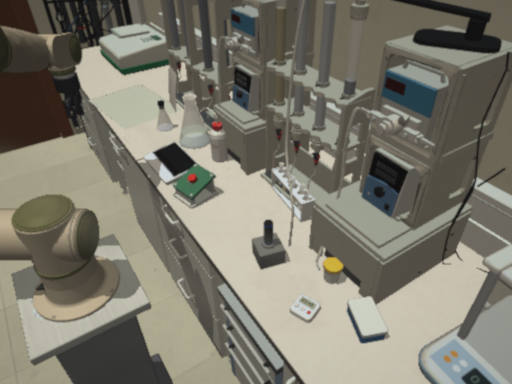

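The top view shows the panel at about (188,229) with the red cap at (188,230), and the stand at (309,215) with the probe upright in it. The scene view shows the cap at (192,178) and the probe handle at (268,230).

```bash
cat > h.py <<'E'
import numpy as np,cv2
from rig import ctrl
from scipy.spatial.transform import Rotation as R
def ray(c,p):
    p=np.atleast_2d(np.asarray(p,float)); d=np.c_[(p[:,0]-c["cx"])/c["fx"],(p[:,1]-c["cy"])/c["fy"],np.ones(len(p))]
    E=np.array(c["extrinsics"]); return E[:3,3],d@E[:3,:3].T
def onz(c,p,z):
    o,d=ray(c,p); return o+d*((z-o[2])/d[:,2])[:,None]
def tri(c1,p1,c2,p2):
    A=np.zeros((3,3));b=np.zeros(3)
    for c,p in((c1,p1),(c2,p2)):
        o,d=ray(c,p);d=d[0]/np.linalg.norm(d);M=np.eye(3)-np.outer(d,d);A+=M;b+=M@o
    return np.linalg.solve(A,b)
def big(m,roi=None):
    m=m.astype(np.uint8)
    if roi: z=np.zeros_like(m);x0,y0,x1,y1=roi;z[y0:y1,x0:x1]=m[y0:y1,x0:x1];m=z
    cs,_=cv2.findContours(m,cv2.RETR_EXTERNAL,cv2.CHAIN_APPROX_NONE)
    return max(cs,key=cv2.contourArea)
def cen(k): m=cv2.moments(k); return [m["m10"]/m["m00"],m["m01"]/m["m00"]]
def red(i): i=i.astype(int); return (i[...,0]>110)&(i[...,0]>2*i[...,1])&(i[...,0]>2*i[...,2])
def green(i): i=i.astype(int); return (i[...,1]>1.25*i[...,0])&(i[...,1]>1.1*i[...,2])&(i[...,1]>35)
def pose(): s=ctrl.sense(); q=s["ee_rot"]; return s,np.array(s["eef_pos"]),R.from_quat([q[1],q[2],q[3],q[0]])
E
python3 - <<'E'
from h import *
T=ctrl.capture("top");S=ctrl.capture("scene")
kt=big(red(T["img"]),(165,205,215,255));ks=big(red(S["img"]),(175,165,210,190))
print("cap",cen(kt),cen(ks),onz(T,cen(kt),75),onz(S,cen(ks),75),tri(T,cen(kt),S,cen(ks)))
g=big(green(T["img"])|red(T["img"]),(160,195,220,260));b=cv2.boxPoints(cv2.minAreaRect(g));print("panel",b.tolist());print(onz(T,b,65))
g=big(green(S["img"])|red(S["img"]),(160,150,225,215));b=cv2.approxPolyDP(g,6,True)[:,0];print("panelS",b.tolist(),onz(S,b,65))
# stand & probe
i=T["img"][190:240,285:335].astype(int); 
gray=T["img"].astype(int).max(2)
st=big(gray<135,(290,195,330,236)); b=cv2.boxPoints(cv2.minAreaRect(st));print("stand",b.tolist(),onz(T,b,55).tolist(),onz(T,[b.mean(0)],55))
pr=big(gray<60,(290,195,330,236)); print("probe",cv2.boundingRect(pr),cen(pr))
o=np.hstack([cv2.resize(T["img"][190:250,160:240],None,fx=5,fy=5,interpolation=2),cv2.resize(T["img"][185:245,270:350],None,fx=5,fy=5,interpolation=2)])
o2=np.hstack([cv2.resize(S["img"][160:220,160:240],None,fx=5,fy=5,interpolation=2),cv2.resize(S["img"][215:275,230:310],None,fx=5,fy=5,interpolation=2)])
cv2.imwrite("pics/z.png",np.vstack([o,o2])[:,:,::-1])
E
```

```text
cap [187.9607843137255, 229.85294117647058] [191.681592039801, 177.20398009950247] [[451.13378989 190.80144593  75.        ]] [[453.81420777 190.0538078   75.        ]] [452.41481939 190.27176448  75.21602954]
panel [[168.38116455078125, 215.2770233154297], [200.19256591796875, 208.0471649169922], [207.86447143554688, 241.8035430908203], [176.05307006835938, 249.0334014892578]]
[[498.96326787 257.9556854   65.        ]
 [523.73666088 153.79546562  65.        ]
 [413.21703266 126.11335639  65.        ]
 [388.86095487 229.39550912  65.        ]]
panelS [[198, 165], [174, 186], [191, 198], [214, 176]] [[511.44585932 259.61781557  65.        ]
 [386.59053    191.02992702  65.        ]
 [406.00755305  98.70468343  65.        ]
 [526.96813617 165.33826561  65.        ]]
stand [[293.35296630859375, 225.5882568359375], [300.0, 199.00003051757812], [323.058837890625, 204.76473999023438], [316.41180419921875, 231.35296630859375]] [[469.16318384518917, -153.99034461609403, 55.0], [557.6859783513955, -176.1828850685621, 55.0], [539.0744199405207, -252.64581555814095, 55.0], [450.82424383081445, -229.9542610526239, 55.0]] [[ 504.02429511 -203.18471653   55.        ]]
probe (307, 213, 2, 2) [307.66666666666663, 213.66666666666666]
```

View pics/z.png

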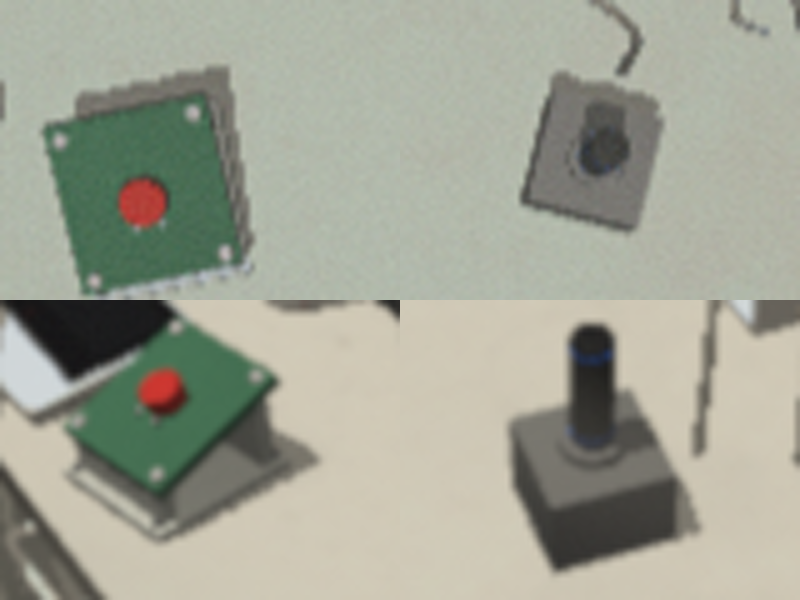

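The crops show the panel yaw is about 0.24 rad and the cap sits against its pins. The collared probe stands in the block at about crop (600,150). I'll go above the cap first.

```bash
cat >> h.py <<'E'
def frame(psi,tilt=20):  # panel axes as columns
    return R.from_euler("ZY",[psi,-np.radians(tilt)]).as_matrix()
def toolR(psi,tilt=20): F=frame(psi,tilt); return R.from_matrix(np.c_[-F[:,0],F[:,1],-F[:,2]])
def plan(tp,tr):
    s,p,r=pose(); print("shift cm",np.round(r.inv().apply(np.array(tp)-p)/10,3),"turn",np.round((r.inv()*tr).as_rotvec(degrees=True),2),"t",s["time_s"],"p",np.round(p,1))
E
python3 - <<'E'
from h import *
F=frame(.238);print(F); plan(np.array([455.5,191,65])+F[:,2]*130,toolR(.238))
E
```

```text
[[ 9.13204036e-01 -2.35759476e-01 -3.32379087e-01]
 [ 2.21541440e-01  9.71811437e-01 -8.06344899e-02]
 [ 3.42020143e-01  6.93889390e-18  9.39692621e-01]]
shift cm [-31.696 -20.526   4.39 ] turn [ -6.19 -19.39 -34.86] t 0.2 p [193.1 488.  230.9]
```

step_arm([
  [[-4,-2.6,0.5],[-0.8,-2.4,-4.4],100],
  [[-8,-5.1,1.1],[-1.5,-4.9,-8.7],100],
  [[-12,-7.7,1.6],[-2.3,-7.3,-13],100],
  [[-16,-10.3,2.2],[-3.1,-9.7,-17.4],100],
  [[-20,-12.9,2.7],[-3.9,-12.1,-21.8],90],
  [[-24,-15.5,3.3],[-4.6,-14.5,-26.1],80],
  [[-28,-18,3.9],[-5.4,-17,-30.5],75],
  [[-31.7,-20.5,4.4],[-6.2,-19.4,-34.9],75],
])

```text
time_s: 1.2
eef_pos: [413.2, 179.6, 187.2]
ee_rot: [0.174, -0.118, 0.977, 0.021]
force: [-0.6, 0.7, 0.1]
grip_width: 0.749
grip_force: 0.0
```

```bash
python3 - <<'E'
from h import *
W=ctrl.capture("wrist");cv2.imwrite("pics/w1.png",W["img"][:,:,::-1])
s,p,r=pose();print(s["time_s"],p,r.as_matrix().round(3).tolist(),s["force"],s["grip_width"])
k=big(red(W["img"]));print(cen(k),cv2.minAreaRect(k),onz(W,cen(k),75))
E=np.array(W["extrinsics"]);print("cam in tool",r.inv().apply(E[:3,3]-p))
E
```

```text
1.25 [414.95925697 176.18462379 186.51283469] [[-0.91, -0.242, 0.336], [-0.228, 0.97, 0.08], [-0.345, -0.004, -0.938]] [ 1.63094545 -0.83691943 -1.2523808 ] 0.75420568942049
[257.59048257372655, 180.35411081322607] ((257.5, 180.0), (30.0, 31.0), 90.0) [[452.6259485  189.75408718  75.        ]]
cam in tool [  79.2385588     3.38979751 -143.46790644]
```

View pics/w1.png

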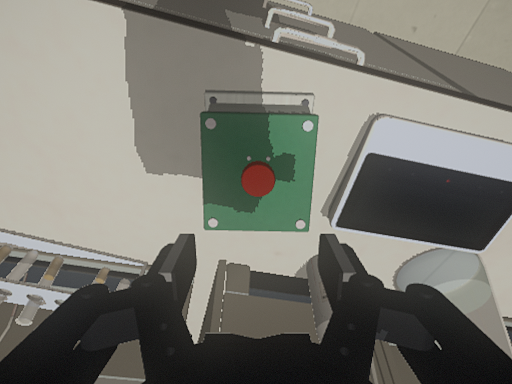

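The wrist view shows the cap at (258,180), the pins at (249,158) and (269,158), and the panel screws at (210,124), (307,126), (213,223) and (300,224).

```bash
cat >> h.py <<'E'
def onpl(c,p,q,n):
    o,d=ray(c,p); return o+d*(((q-o)@n)/(d@n))[:,None]
E
python3 - <<'E'
from h import *
W=ctrl.capture("wrist");im=W["img"]
psi=.238;q=np.array([455.,190.5,65])
g=cv2.cvtColor(im,cv2.COLOR_RGB2GRAY)
for it in range(2):
    F=frame(psi)
    sc=onpl(W,[[210,124],[307,126],[213,223],[300,224]],q,F[:,2])
    l1=sc[0]-sc[1];l2=sc[2]-sc[3];a=[np.arctan2(l[0],-l[1]) for l in(l1,l2)]
    m=[np.arctan2(*(v[1::-1])) for v in (sc[2]-sc[0],sc[3]-sc[1])]
    print("psi",a,m,np.linalg.norm(l1),np.linalg.norm(l2))
    pin=onpl(W,[[249,158],[269,158]],q,F[:,2]);print("pins",(pin-q)@F)
k=big(red(im));c=cen(k);ct=onpl(W,c,q+16*F[:,2],F[:,2])[0]
print(c,"cap top",ct,"spot",ct-16*F[:,2],"r",cv2.minEnclosingCircle(k))
G=big(green(im)|red(im));rc=cv2.approxPolyDP(G,8,True)[:,0];print(rc.tolist(),((onpl(W,rc,q,F[:,2])-q)@F).round(1).tolist())
s,p,r=pose();print(p,r.as_matrix().round(3).tolist())
E
```

```text
psi [np.float64(0.22653598339920442), np.float64(0.23408197639075715)] [np.float64(0.22712568184360532), np.float64(0.22542145639545175)] 87.8895412447059 87.73481505938207
pins [[-1.71908299e+01 -1.22941645e+01 -6.14219132e-14]
 [-1.73448094e+01  6.46108219e+00 -2.37747326e-14]]
psi [np.float64(0.22653598339920442), np.float64(0.23408197639075715)] [np.float64(0.22712568184360532), np.float64(0.22542145639545175)] 87.8895412447059 87.73481505938207
pins [[-1.71908299e+01 -1.22941645e+01 -6.14219132e-14]
 [-1.73448094e+01  6.46108219e+00 -2.37747326e-14]]
[261.98218997361477, 179.97427440633246] cap top [449.17056017 188.93237805  79.83039391] spot [454.48862556 190.22252989  64.79531197] r ((261.93548583984375, 180.0), 16.215511322021484)
[[206, 111], [208, 228], [311, 230], [322, 115]] [[-59.7, -50.7, -0.0], [55.5, -53.9, -0.0], [56.9, 50.7, -0.0], [-57.0, 53.2, -0.0]]
[413.68500516 177.8440565  186.70976099] [[-0.913, -0.234, 0.333], [-0.22, 0.972, 0.08], [-0.343, -0.001, -0.939]]
```

```bash
python3 - <<'E'
from h import *
F=frame(.232); plan(np.array([455,190.3,65])+F[:,2]*3,toolR(.232))
E
```

```text
shift cm [ 0.125  0.251 12.61 ] turn [0.05 0.05 0.24] t 1.3 p [413.7 177.8 186.7]
```

step_arm([
  [[0,0,2],[0,0,0],75],
  [[0,0,4],[0,0,0],75],
  [[0,0,6],[0,0,0],75],
  [[0,0,7],[0,0,0],70],
  [[0,0,7],[0,0,0],65],
  [[0,0,7],[0,0,0],65],
])

```text
time_s: 2.05
eef_pos: [435.9, 186.8, 122.2]
ee_rot: [0.173, -0.117, 0.978, 0.021]
force: [0.1, -0.1, 0.1]
grip_width: 0.653
grip_force: 0.0
```

```bash
python3 - <<'E'
from h import *
W=ctrl.capture("wrist");k=big(red(W["img"]));F=frame(.232);n=F[:,2]
q=np.array([455,190.3,65]);ct=onpl(W,cen(k),q+16*n,n)[0];print(cv2.boundingRect(k),ct-16*n)
plan(q+n*3,toolR(.232))
E
```

```text
(234, 190, 44, 40) [454.30643914 190.17033041  64.74347614]
shift cm [ 0.15  -0.109  5.738] turn [0.16 0.11 0.36] t 2.1 p [435.9 186.8 122.2]
```

step_arm([
  [[0.2,-0.1,1.5],[0,0,0.3],65],
  [[0.2,-0.1,3],[0,0,0.3],65],
  [[0.2,-0.1,4.5],[0,0,0.3],65],
  [[0.2,-0.1,5.2],[0,0,0.3],65],
  [[0.2,-0.1,5.7],[0,0,0.3],65],
  [[0.2,-0.1,5.7],[0,0,0.3],65],
])

```text
time_s: 2.85
eef_pos: [453.2, 189.9, 67.4]
ee_rot: [0.173, -0.115, 0.978, 0.021]
force: [1.5, 0.3, 0.4]
grip_width: 0.643
grip_force: 0.0
```

step_arm([
  [[0,0,0],[0,0,0],48],
  [[0,0,0],[0,0,0],42],
  [[0,0,0],[0,0,0],38],
  [[0,0,0],[0,0,0],34],
  [[0,0,0],[0,0,0],25],
  [[0,0,0],[0,0,0],25],
], squeeze=30)

```text
time_s: 3.6
eef_pos: [453.2, 189.9, 67.6]
ee_rot: [0.173, -0.115, 0.978, 0.021]
force: [-3.8, -1.4, 5.3]
grip_width: 0.357
grip_force: 29.2
```

step_arm([
  [[0,0,-0.3],[0,0,0],25],
  [[0,0,-1],[0,0,0],25],
  [[0,0,-2.5],[0,0,0],25],
  [[0,0,-4.5],[0,0,0],25],
  [[0,0,-6.5],[0,0,0],25],
  [[0,0,-8],[0,0,0],25],
  [[0,0,-8],[0,0,0],25],
])

```text
time_s: 4.47
eef_pos: [426.8, 183.4, 143.6]
ee_rot: [0.174, -0.115, 0.978, 0.021]
force: [0.3, -1.0, -0.1]
grip_width: 0.36
grip_force: 29.7
```

```bash
python3 - <<'E'
from h import *
plan([480,0,60],toolR(.1,0))
E
```

```text
shift cm [  2.004 -19.088   8.123] turn [ 1.47 20.15  7.57] t 4.475 p [426.8 183.4 143.6]
```

step_arm([
  [[0,-3,0],[0,0,0],25],
  [[0,-7,0],[0,3,1],25],
  [[0,-11,0],[0.5,8,3],25],
  [[0.5,-15,2],[1,13,5],25],
  [[1.5,-18,5],[1.5,18,7],25],
  [[2,-19.1,7],[1.5,20.1,7.6],25],
  [[2,-19.1,8.1],[1.5,20.1,7.6],25],
  [[2,-19.1,8.1],[1.5,20.1,7.6],25],
])

```text
time_s: 5.48
eef_pos: [479.1, 0.4, 58.5]
ee_rot: [-0.001, -0.05, 0.999, 0.0]
force: [-0.6, 0.2, 0.3]
grip_width: 0.354
grip_force: 29.8
```

step_arm([
  [[0,0,0],[0,0,0],25],
  [[0,0,1.5],[0,0,0],25],
  [[0,0,3],[0,0,0],25],
  [[0,0,4],[0,0,0],25],
  [[0,0,4.8],[0,0,0],25],
  [[0,0,5.2],[0,0,0],25],
  [[0,0,5.2],[0,0,0],25],
])

```text
time_s: 6.35
eef_pos: [479.4, -0.2, 6.9]
ee_rot: [-0.001, -0.05, 0.999, -0.0]
force: [-0.0, -0.8, -0.2]
grip_width: 0.356
grip_force: 29.8
```

```bash
python3 - <<'E'
from h import *
s,p,r=pose();print(p,r.as_matrix().round(4).tolist(),s["force"])
plan([480,0,3],toolR(.1,0))
W=ctrl.capture("wrist");cv2.imwrite("pics/w2.png",W["img"][:,:,::-1])
E
```

```text
[ 4.79448404e+02 -2.15540948e-01  6.94476673e+00] [[-0.9951, -0.0992, -0.0017], [-0.0992, 0.9951, -0.0006], [0.0017, -0.0004, -1.0]] [-0.02594904 -0.83420362 -0.19911969]
shift cm [-0.058  0.016  0.394] turn [-0.02 -0.1  -0.03] t 6.35 p [ 4.794e+02 -2.000e-01  6.900e+00]
```

View pics/w2.png

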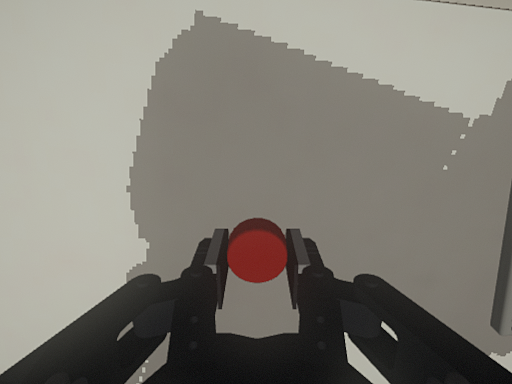

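The cap at (257,250) is held squarely between the pads over clear bench. I'll lower it slowly until it touches.

step_arm([
  [[0,0,0.15],[0,0,0],25],
  [[0,0,0.3],[0,0,0],25],
  [[0,0,0.38],[0,0,0],25],
  [[0,0,0.38],[0,0,0],25],
], squeeze=20)

```text
time_s: 6.9
eef_pos: [479.5, -0.3, 3.4]
ee_rot: [-0.001, -0.05, 0.999, -0.0]
force: [-1.2, -0.1, 3.7]
grip_width: 0.356
grip_force: 30.1
```

step_arm([
  [[0,0,0.03],[0,0,0],25],
  [[0,0,0.03],[0,0,0],37],
  [[0,0,0.02],[0,0,0],42],
  [[0,0,0],[0,0,0],50],
  [[0,0,0],[0,0,0],60],
  [[0,0,0],[0,0,0],60],
  [[0,0,-1],[0,0,0],60],
  [[0,0,-3],[0,0,0],60],
])

```text
time_s: 7.9
eef_pos: [479.2, -0.1, 33.7]
ee_rot: [-0.001, -0.05, 0.999, -0.0]
force: [0.4, 0.5, -0.0]
grip_width: 0.602
grip_force: 0.0
```

step_arm([
  [[0,0,-3],[0,0,0],60],
  [[0,0,-8],[0,0,0],60],
  [[0,0,-13],[0,0,0],60],
  [[0,-2,-17],[0,0,0],75],
  [[0,-6,-20],[0,0,0],75],
  [[0,-10,-21],[0,0,0],75],
  [[0,-13,-21],[0,0,0],75],
  [[0,-13,-21],[0,0,0],75],
])

```text
time_s: 8.9
eef_pos: [492.5, -130.8, 243.7]
ee_rot: [-0.001, -0.048, 0.999, -0.0]
force: [0.4, 1.0, 0.8]
grip_width: 0.752
grip_force: 0.0
```

```bash
python3 - <<'E'
from h import *
s,p,r=pose();print(p,s["time_s"])
T=ctrl.capture("top");kt=big(red(T["img"]),(180,190,300,260));print(cen(kt),onz(T,cen(kt),16))
W=ctrl.capture("wrist");cv2.imwrite("pics/w3.png",W["img"][:,:,::-1])
E
```

```text
[ 492.51417652 -130.80741992  243.71628922] 8.9
[246.64135021097044, 222.65400843881852] [[480.10286467   1.19479006  16.        ]]
```

View pics/w3.png

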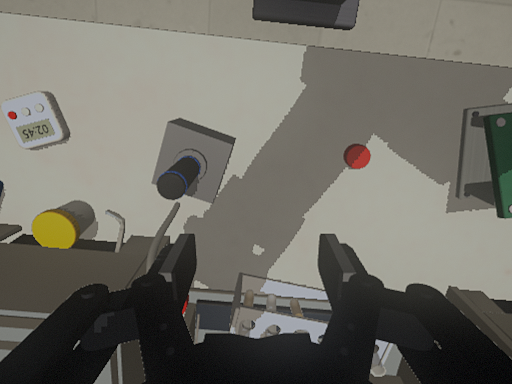

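The cap stands upright at (357,156), on the bench at about (480,1). The probe's handle top is at (173,186) and its collar is at about (189,166).

```bash
python3 - <<'E'
from h import *
W=ctrl.capture("wrist")
print("top",onz(W,[173,186],141),"collar",onz(W,[189.5,165.5],62),"stand",onz(W,[[179,120],[235,137],[213,202]],55))
T=ctrl.capture("top");S=ctrl.capture("scene")
print(onz(T,[312.2,213.4],141)); print(onz(S,[[268.4,222.0]],141))
t=onz(W,[173,186],141)[0]; plan([500,-196,241],toolR(.0,0))
E
```

```text
top [[ 499.4440558  -202.15837941  141.        ]] collar [[ 500.59425698 -204.924426     62.        ]] stand [[ 452.08642275 -219.47654949   55.        ]
 [ 464.52813969 -156.69642527   55.        ]
 [ 544.69925256 -176.93884403   55.        ]]
[[ 502.6514336  -206.89194307  141.        ]]
[[ 502.27977796 -209.18438591  141.        ]]
shift cm [-0.056 -6.788  0.255] turn [-0.03 -0.08  5.76] t 9.15 p [ 492.6 -128.5  243.5]
```

step_arm([
  [[0,-2,0],[0,0,2],75],
  [[0,-5,0],[0,0,4],75],
  [[-0.1,-7.5,1.5],[0,0,5.7],75],
  [[-0.1,-7.5,4],[0,0,5.7],75],
  [[-0.1,-7.5,6.5],[0,0,5.7],75],
  [[-0.1,-7.5,7.2],[0,0,5.7],75],
  [[-0.1,-7.5,7.2],[0,0,5.7],75],
])

```text
time_s: 10.02
eef_pos: [501.0, -204.3, 171.1]
ee_rot: [-0.001, 0.0, 1.0, -0.0]
force: [0.2, 0.6, 0.4]
grip_width: 0.749
grip_force: 0.0
```

```bash
python3 - <<'E'
from h import *
s,p,r=pose();print(p,s["time_s"])
W=ctrl.capture("wrist");cv2.imwrite("pics/w4.png",W["img"][:,:,::-1])
i=W["img"].astype(int);k=big((i.max(2)<70),(200,120,320,300));print(cv2.boundingRect(k),cen(k))
E
```

```text
[ 501.03615478 -204.3167141   171.14044714] 10.025
(236, 163, 59, 74) [259.86373898477893, 206.2399679557206]
```

View pics/w4.png

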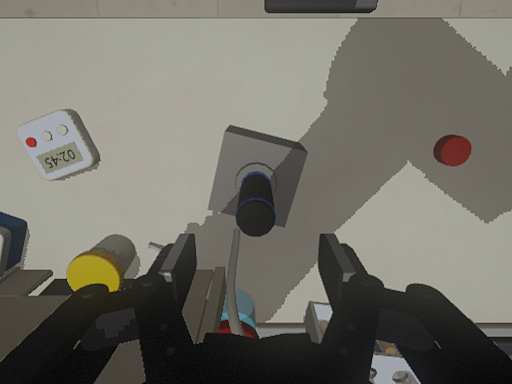

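The handle top is at about (256,217), close to the fingers' centre line.

```bash
python3 - <<'E'
from h import *
W=ctrl.capture("wrist")
t=onz(W,[256,217],141)[0];print(t,onz(W,[257,182],63))
plan([t[0],t[1],91],toolR(0,0))
E
```

```text
[ 498.88100052 -205.32548609  141.        ] [[ 499.26668904 -204.70631629   63.        ]]
shift cm [ 0.247 -0.085  8.111] turn [-0.08 -0.02 -0.02] t 10.125 p [ 501.4 -204.4  172.1]
```

step_arm([
  [[0.2,-0.05,1.5],[0,0,0],75],
  [[0.2,-0.05,3.5],[0,0,0],75],
  [[0.2,-0.05,5.5],[0,0,0],75],
  [[0.2,-0.05,7.2],[0,0,0],65],
  [[0.2,-0.05,8],[0,0,0],55],
  [[0.2,-0.05,8],[0,0,0],50],
  [[0.2,-0.05,8],[0,0,0],45],
  [[0.2,-0.05,8],[0,0,0],40],
])

```text
time_s: 11.12
eef_pos: [499.2, -204.7, 91.9]
ee_rot: [-0.0, -0.0, 1.0, -0.001]
force: [-0.6, 0.2, 0.8]
grip_width: 0.399
grip_force: 0.0
```

step_arm([
  [[0,0,0],[0,0,0],36],
  [[0,0,0],[0,0,0],32],
  [[0,0,0],[0,0,0],28],
  [[0,0,0],[0,0,0],20],
  [[0,0,0],[0,0,0],20],
  [[0,0,0],[0,0,0],20],
], squeeze=50)

```text
time_s: 11.88
eef_pos: [499.1, -204.7, 91.6]
ee_rot: [-0.001, 0.0, 1.0, -0.0]
force: [-0.9, -0.4, 5.9]
grip_width: 0.291
grip_force: 48.8
```

step_arm([
  [[0,0,-0.3],[0,0,0],20],
  [[0,0,-1.2],[0,0,0],20],
  [[0,0,-2.7],[0,0,0],20],
  [[0,0,-4.5],[0,0,0],20],
  [[0,0,-7],[0,0,0],20],
  [[0,0,-10],[0,0,0],20],
  [[0,0,-12.5],[0,0,0],20],
  [[0,0,-13],[0,0,0],20],
])

```text
time_s: 12.88
eef_pos: [499.6, -204.8, 223.4]
ee_rot: [0.001, 0.0, 1.0, -0.001]
force: [-0.7, 0.2, -1.8]
grip_width: 0.294
grip_force: 49.1
```

```bash
python3 - <<'E'
from h import *
F=frame(.23);q=np.array([454.5,190.2,65])
plan(q+F[:,2]*(86+55),toolR(.23))
s,p,r=pose();print(s["force"],s["grip_width"],s["wrist_torque"])
W=ctrl.capture("wrist");S=ctrl.capture("scene");cv2.imwrite("pics/p1.png",np.hstack([W["img"][100:300,130:380],S["img"][120:320,200:400]])[:,:,::-1])
E
```

```text
shift cm [ 9.209 38.402  2.481] turn [ -2.46 -19.85 -13.02] t 12.875 p [ 499.6 -204.8  223.4]
[-0.65555465  0.15679487 -1.84034056] 0.2941590679499498 [ 0.01779543  0.01701146 -0.03654632]
```

View pics/p1.png

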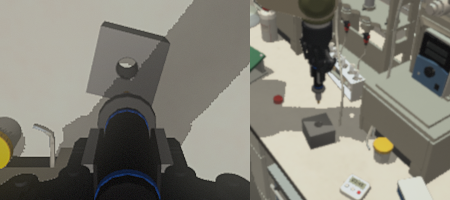

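step_arm([
  [[0.5,3,0],[0,0,-1],20],
  [[2,8,0],[-0.3,-2.5,-3],20],
  [[3.5,14,0.3],[-0.8,-6,-5],20],
  [[5,20,0.8],[-1.2,-9.5,-7.5],20],
  [[6.5,26,1.2],[-1.6,-13,-9.5],20],
  [[7.8,32,1.8],[-2,-16.5,-11.5],20],
  [[8.8,36.5,2.2],[-2.4,-19,-12.7],20],
  [[9.2,38.4,2.5],[-2.5,-19.8,-13],20],
])

```text
time_s: 13.98
eef_pos: [405.3, 181.3, 195.0]
ee_rot: [0.17, -0.114, 0.979, 0.022]
force: [1.6, -0.0, -1.2]
grip_width: 0.289
grip_force: 49.4
```

step_arm([
  [[0,0,0],[0,0,0],20],
  [[0,0,0],[0,0,0],20],
  [[0,0,0],[0,0,0],20],
  [[0,0,0],[0,0,0],20],
])

```text
time_s: 14.48
eef_pos: [407.4, 178.9, 196.3]
ee_rot: [0.171, -0.112, 0.979, 0.021]
force: [1.3, -0.2, -1.8]
grip_width: 0.287
grip_force: 49.4
```

```bash
python3 - <<'E'
from h import *
F=frame(.23);q=np.array([454.5,190.2,65]);s,p,r=pose();print(s["force"],s["grip_width"],s["time_s"])
print("in panel: tip",(p+r.as_matrix()[:,2]*86.6-q)@F)
plan(q+F[:,2]*(86.6+12),toolR(.23))
ims=[]
for n in("wrist","top","scene"):
    c=ctrl.capture(n)
    u=c["extrinsics"];u=np.linalg.inv(np.array(u));v=u[:3,:3]@q+u[:3,3];x=int(c["fx"]*v[0]/v[2]+c["cx"]);y=int(c["fy"]*v[1]/v[2]+c["cy"]);print(n,x,y)
    w=100 if n=="wrist" else 33
    y0=max(0,y-w);x0=max(0,x-w);print(x0,y0);ims.append(cv2.resize(c["img"][y0:y0+2*w,x0:x0+2*w],(260,260),interpolation=cv2.INTER_CUBIC))
cv2.imwrite("pics/p2.png",np.hstack(ims)[:,:,::-1])
E
```

```text
[ 1.32309307 -0.19483233 -1.84040545] 0.28704841919924756 14.475
in panel: tip [-9.15311525e-01  1.37915553e-02  5.33095379e+01]
shift cm [-0.077  0.011  4.131] turn [ 0.16 -0.18 -0.14] t 14.475 p [407.4 178.9 196.3]
wrist 256 175
156 75
top 188 228
155 195
scene 192 179
159 146
```

View pics/p2.png

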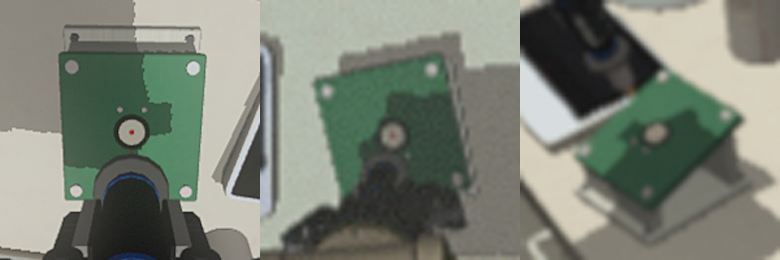

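The bare ring shows in the wrist view with its red dot at about (257,176). The probe is held square beside it.

```bash
python3 - <<'E'
from h import *
F=frame(.23);q=np.array([454.5,190.2,65])
for n,roi in(("wrist",(235,155,280,195)),("top",(180,220,200,237)),("scene",(180,168,205,190))):
    c=ctrl.capture(n);i=c["img"].astype(int)
    m=(i.min(2)>95)&(abs(i[...,1]-i[...,0])<40)|red(c["img"]); k=big(m,roi); print(n,cv2.contourArea(k),cv2.boundingRect(k),cen(k),onpl(c,cen(k),q,F[:,2])[0])
    if n=="wrist":
        d=(i[...,0]>1.6*i[...,1])&(i[...,0]>80); k2=big(d,roi);print(cv2.boundingRect(k2),onpl(c,np.array(cv2.boundingRect(k2))[:2]+(np.array(cv2.boundingRect(k2))[2:]-1)/2,q,F[:,2])[0])
        L=i.min(2)>110; n_,_,st,ce=cv2.connectedComponentsWithStats(L[110:240,195:320].astype(np.uint8)); P=[ce[j]+[195,110] for j in range(1,n_) if 8<st[j,4]<200]
        print([(np.round(a,1).tolist(),((onpl(c,a,q,F[:,2])[0]-q)@F).round(1)[:2].tolist()) for a in P])
E
```

```text
wrist 284.0 (247, 167, 20, 20) [256.5017605633803, 176.2018779342723] [454.73188855 190.29468194  65.09003439]
(255, 175, 4, 3) [454.54124191 190.24854948  65.01864403]
[([210.2, 126.2], [-48.9, -43.6]), ([303.9, 127.1], [-47.9, 45.0]), ([247.0, 159.0], [-17.2, -9.2]), ([266.0, 159.2], [-17.0, 9.4]), ([213.7, 221.7], [49.6, -44.9]), ([298.2, 222.2], [50.4, 43.7])]
top 14.5 (186, 227, 5, 5) [188.0574712643678, 228.94252873563218] [454.60837347 191.95166942  65.18375433]
scene 15.0 (180, 170, 8, 7) [183.18888888888887, 172.75555555555553] [445.20385521 243.64365088  66.14017585]
```

```bash
python3 - <<'E'
from h import *
F=frame(.221);plan(np.array([454.6,190.3,65])+F[:,2]*(86.6+8),toolR(.221))
E
```

```text
shift cm [-0.098 -0.009  4.541] turn [ 0.36 -0.18  0.4 ] t 14.775 p [407.2 179.4 196.3]
```

step_arm([
  [[0,0,0.8],[0.3,-0.2,0.4],20],
  [[-0.1,0,2],[0.3,-0.2,0.4],20],
  [[-0.1,0,3.2],[0.3,-0.2,0.4],20],
  [[-0.1,0,4.2],[0.3,-0.2,0.4],20],
  [[-0.1,0,4.5],[0.3,-0.2,0.4],20],
  [[-0.1,0,4.5],[0.3,-0.2,0.4],20],
  [[-0.1,0,4.5],[0.3,-0.2,0.4],20],
])

```text
time_s: 15.65
eef_pos: [423.0, 183.4, 154.6]
ee_rot: [0.173, -0.109, 0.979, 0.02]
force: [0.7, 0.0, -1.4]
grip_width: 0.293
grip_force: 49.4
```

```bash
python3 - <<'E'
from h import *
F=frame(.221);q=np.array([454.6,190.3,65]);s,p,r=pose();print("tip",(p+r.as_matrix()[:,2]*86.6-q)@F,"Fpanel",s["force"]@F,s["time_s"], "axis",r.as_matrix()[:,2]@F)
plan(q+F[:,2]*(86.6-5),toolR(.221))
ims=[]
for n,x0,y0,w,h in(("scene",160,130,70,70),("wrist",190,120,130,130)):
    c=ctrl.capture(n); ims.append(cv2.resize(c["img"][y0:y0+h,x0:x0+w],(390,390),interpolation=cv2.INTER_CUBIC))
cv2.imwrite("pics/p3.png",np.hstack(ims)[:,:,::-1])
E
```

```text
tip [0.31263656 0.25982523 8.67777743] Fpanel [ 0.19093281 -0.10979468 -1.5112405 ] 15.65 axis [ 0.001026    0.00100649 -0.99999897]
shift cm [ 0.024 -0.019  1.368] turn [0.06 0.06 0.01] t 15.65 p [423.  183.4 154.6]
```

View pics/p3.png

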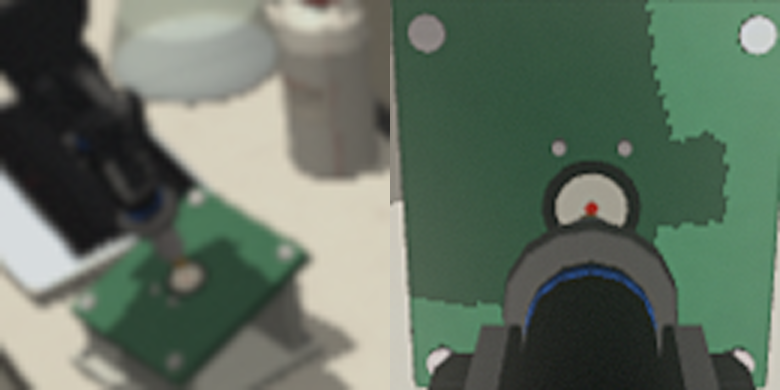

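The probe axis lines up with the red dot in both views, so I'll press slowly. The baseline normal force is -1.5 N.

step_arm([
  [[0,0,0.3],[0,0,0],20],
  [[0,0,0.6],[0,0,0],20],
  [[0,0,0.8],[0,0,0],20],
  [[0,0,1],[0,0,0],20],
  [[0,0,1.1],[0,0,0],20],
  [[0,0,1.1],[0,0,0],20],
  [[0,0,1.1],[0,0,0],20],
])

```text
time_s: 16.62
eef_pos: [426.5, 184.2, 144.0]
ee_rot: [0.173, -0.109, 0.979, 0.02]
force: [-1.1, -0.2, 0.4]
grip_width: 0.293
grip_force: 49.4
```

```bash
cat > chk.py <<'E'
from h import *
F=frame(.221);q=np.array([454.6,190.3,65]);s,p,r=pose();print("tip",(p+r.as_matrix()[:,2]*86.6-q)@F,"Fpanel",s["force"]@F,s["time_s"],"axis",r.as_matrix()[:,2]@F,s["grip_width"],s["grip_force"])
f=[]
for _ in range(4): ctrl.capture("top"); f.append(ctrl.sense()["force"]@F)
print(np.round(f,2).tolist())
E
python3 chk.py
```

```text
tip [ 0.0589499   0.28128284 -2.52611691] Fpanel [-0.90310979  0.0086506   0.79794985] 16.625 axis [ 4.39851543e-04  1.04872881e-03 -9.99999353e-01] 0.2925058967037744 49.43475008010864
[[-1.08, 0.66, 0.17], [-1.32, 0.23, 0.29], [-1.09, -0.11, 1.31], [-0.55, -0.39, 0.79]]
```

Force and geometry agree that the plunger is about 2.5 mm in. I'll add another 2.5 mm.

step_arm([
  [[0,0,0.15],[0,0,0],20],
  [[0,0,0.25],[0,0,0],20],
  [[0,0,0.25],[0,0,0],20],
  [[0,0,0.25],[0,0,0],20],
  [[0,0,0.25],[0,0,0],20],
])

```text
time_s: 17.45
eef_pos: [427.4, 184.4, 141.6]
ee_rot: [0.173, -0.109, 0.979, 0.02]
force: [-1.6, -0.6, 1.5]
grip_width: 0.291
grip_force: 49.5
```

```bash
python3 chk.py; python3 - <<'E'
from h import *
c=ctrl.capture("wrist");s=ctrl.capture("scene")
cv2.imwrite("pics/p4.png",np.hstack([c["img"][90:290,150:370],cv2.resize(s["img"][140:240,160:270],(220,200))])[:,:,::-1])
E
```

```text
tip [ 0.05930967  0.26464005 -5.05417562] Fpanel [-1.11917824 -0.22171908  1.96720298] 17.45 axis [ 4.30799987e-04  1.03856320e-03 -9.99999368e-01] 0.29110122525083965 49.46145236492157
[[-0.65, -0.57, 2.22], [-0.01, 0.08, 1.48], [-0.97, 0.53, 2.24], [-0.6, 0.67, 1.68]]
```

View pics/p4.png

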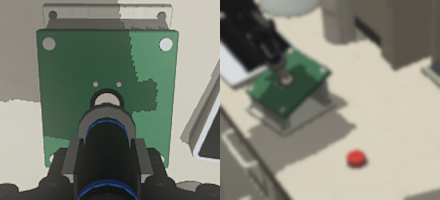

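The normal force rose about 3.4 N, which puts the plunger about 5 mm in. The picture shows the probe over the ring at crop (107,98) and the cap resting on the clear bench. I'm handing the job in.

```bash
python3 -c "
from rig import ctrl
print(ctrl.finish_job())"
```

```text
the job is handed in; nothing more can be done
None
```

The job is handed in: the cap stands on the clear bench at about (480, 1) mm, and the probe is held square to the panel inside the ring with its plunger about 5 mm in, judged by force and pose, finishing at about 18 s.

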